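# Find the blind release of a sample case and hold it down

## Task

The sample case on the bench has a strip of six look-alike pads along its front edge; five are solid and one covers the hidden notch with the lid release. Feel along the strip with a fingertip until you find the pad that gives, press it down to its stop inside the notch so that the lid pops ajar, and finish while still holding it down. Do not touch the lid itself, and leave the things standing around where they are: nothing is to be picked up or pushed about.

Things in the scene. Friction and masses are not known exactly. Their poses are not given: they have to be found in the camera images.
- case: grey plastic sample case with a white lid, fixed to the bench, 126 x 294 x 53 mm (x, y, z). Origin on the bench under the middle of the pad strip; its x points away from the robot to the lid, y runs along the strip, z up. The grey ledge in front of the lid holds six look-alike pads with centres at case x = 0, y = -110, -66, -22, +22, +66 and +110 mm; which one is the release differs each time
- strip_mid (a point): middle of the pad strip on its flat top face (case x = 0, y = 0, 40 mm above the bench), between the two middle pads. The strip is 40 mm wide (case x -20 to +20 mm) and 264 mm long; the pads lie flush with one another and with the frame. The five solid pads do not move at all. Axes as the case's
- release (a joint): how far the release pad is pressed straight down, m: 0 flush, 0.010 at its stop inside the notch. Sprung: begins to give at about 2 N, needs about 8 N at the stop, comes back when let go. The pad is 43 mm (along y) by 40 mm (along x) and the notch has upright sides, so a fingertip must be wholly on this pad to sink with it
- lid (a joint): opening of the case's lid, rad: 0 shut, 0.25 ajar as the release reaches its stop (25 rad per m of pressing); it follows the release up and down by itself
- lid_front (a point): middle of the front edge of the case's white lid, which is 69 x 292 x 8 mm, hinged along its far edge, front edge at case x = +32 mm, top 53 mm above the bench when shut; this edge rises about 17 mm when ajar. The lid is not to be touched
- vial_near: upright white plastic vial, 36 x 34 x 90 mm, beyond the +y end of the case; a bystander, to be left where it stands. Origin: centre of the underside
- cap_near: white round screw cap, 50 mm across, 18 mm high, beyond the -y end of the case; a bystander, to be left where it stands. Origin: centre of the underside
- tape_near: roll of white tape lying flat, 52 x 54 x 13 mm, beyond the -y end of the case; a bystander, to be left where it stands. Origin: centre of the underside
- marker_near: black marker pen lying in front of the case, 140 mm long (its own y axis), 16 mm high; a bystander, to be left where it stands. Origin: centre of the underside

How it is judged:
At the end, for the whole second after the job is handed in: The release pad is held at least 8 mm down (of 10) by the fingers, which press with more than 2 N, the lid stands ajar by more than 0.16 rad with nothing touching it, and the vial, cap, tape and marker are within 20 mm of where they stood (value of joint release above 0.008 m and value of joint lid above 0.16 rad and contact force between the fingers and anything else above 2 N and contact force between anything else and lid below 0.5 N and distance of each of vial_near, cap_near, tape_near, marker_near from where it was at the start of the episode below 0.02 m); the arm keeps its last pose, push and grip.
It fails at once if the lid itself is touched or pried (contact force between any of the fingers, the arm and lid above 1 N).
It fails at once if a bystander is lifted, carried or pushed more than 20 mm (distance of any of vial_near, cap_near, tape_near, marker_near from where it was at the start of the episode above 0.02 m).
It also fails if it takes over 64 s, if anything falls off the work surface, if the arm or the gripper's body presses on something with over 40 N, if the wrist force passes 120 N, or if a joint passes its speed limit or range.

## Robot

A 6-joint arm with a two-finger parallel gripper is mounted at the origin on a cart in front of the work surface, level with it; the furniture and walls round the work are solid. World frame = base frame: x ahead of the robot, y to its left, z up, the work surface at z = 0. Lengths are in m, angles in rad, forces in N, time in s.
With the tool pointing down it reaches from about 0.35 to 0.975 m from the base axis. Payload 4.9 kg.
Tool frame: the origin (TCP) lies midway between the tips of the shut fingers; the grasp point (between the pads) lies 19 mm behind it (manip.grip_point_offset is the distance from the TCP to the grasp point, in m); z points along the fingers, y is the direction in which the jaws open and shut (so a half turn about z gives the same grasp; the last joint's range is limited). The gripper opens to 85 mm and grips with 20 to 120 N. Pads are 22 mm wide; open, the fingers measure 114 mm over their backs; the gripper's body (76 mm by 85 mm) begins 54 mm behind the grasp point. The pads swing forward as they close: fully open they stand 13 mm farther back than shut.
Start: joints at [-1.379, 0.053, 1.613, -0, 1.476, -0.119], TCP at [0.191, -0.595, 0.231] pointing down, gripper open.
Joint ranges: [-3.01, 3.01], [-1.01, 2.22], [0.06, 2.58], [-1.02, 4.17], [0.09, 2.62], [-3.14, 3.14]. Speed limits (rad/s): [2.57, 2.57, 3.14, 3.14, 3.14, 3.14].

## Interface

Orientations are given as a unit quaternion [w, x, y, z].
In Python, from plant import manip gives the robot as it stands. The module is installed in compiled form; this text tells all that it offers.
- The arm moves only by the tool send_rows, never from a script. Its argument "steps" is a list of rows, each a list of 6 numbers: the shift along the tool's x, y, z in m, then the turn, a rotation vector about the tool's x, y, z in degrees. In form: [[dx, dy, dz, wx, wy, wz], ...]. A call has 1 to 8 rows; each row shifts and turns the commanded pose from where the row before left it, along the tool's axes as they then stand; what a row does not reach is not made up. A row lasts 1/8 s, in which the tool goes at most 62.5 mm and 10.7 degrees, less where a joint would pass 70% of its speed; a pose out of reach is approached as far as the arm can. A call is refused whole if a number of a shift passes 0.0625 or a number of a turn 10.7, either way. A call with a gripper value outside its range is refused whole. "grip" is the opening, from 0 (shut) to 1 (fully open), set as the call begins (left out, the last holds). The fingers move at their own pace and stop on an object; the grip force is fixed at half the most. Time passes only in rows, so rows that do not move let the fingers close. It gives the time, the measured TCP pose, the force and the opening at its end, in the units of the state.
- manip.state(): the state, without advancing time (a new reading comes with each control period).
- manip.grab_frame(name): name is "side" or "top"; returns the picture (400x640x3 uint8, blue, green, red); there is no depth.
- manip.get_calibration(name): a dict with "K" (3x3 intrinsics, pixels), "distortion" ([k1, k2, p1, p2, k3] as OpenCV has them; the pictures are not rectified), "R" (3x3) and "t" (3): a world point X has camera coordinates R X + t. Camera axes: x right, y down, z forward; pixel columns grow to the right and rows downward; lengths in m; the calibration is good to about 2 mm. A picture is of the moment at which its call begins. get_calibration takes no time and is no camera call.
- manip.job_done(): hands the job in, once; it reports no verdict.
The state is a dict: "time": time; "joint_pos": joint angles; "joint_vel": joint speeds; "joint_efforts": joint torques, N m; "tool_pos": TCP position; "tool_rot": TCP orientation; "contact_force": force on the tool from outside, world axes, zero at the start; "ft_torque": the same for the moment, N m; "gripper_width": opening from 0.0 (shut) to 1.0 (fully open).
Only numpy, scipy, OpenCV 4.12 (cv2) and the standard library are available. Lean on these libraries where they do the work, as an engineer would, in place of code of your own. Each camera call takes 0.05 s, during which the arm holds its last target.

## Working session

There is one attempt and no reset: what is moved stays moved. The work goes in short steps, Python scripts to look and compute and a tool call to move; the robot and the scene stay as the last step left them, time stands still between calls to the robot, and variables do not carry over. Pictures are saved under pics/ and viewed, and the job is handed in when it is done.

Besides the shell and the picture viewer there is one more tool, called after ">>>" as a command line: name --pt "numbers of a row" for each row, then --argument value for the rest. send_rows: Moves the arm, as the interface text tells. Its arguments: {"type":"object","properties":{"steps":{"type":"array"},"grip":{"type":"number"}},"required":["steps"]}

```bash
mkdir -p pics; ls; python3 - <<'E'
from plant import manip
import cv2
for n in("side","top"):
    cv2.imwrite(f"pics/{n}0.png",manip.grab_frame(n)); c=manip.get_calibration(n); print(n,c)
print(manip.state())
E
```

```text
pics
side {'K': array([[418.51017688,   0.        , 312.36126768],
       [  0.        , 418.51017688, 205.75236349],
       [  0.        ,   0.        ,   1.        ]]), 'distortion': array([0.03183875, 0.        , 0.        , 0.        , 0.        ]), 'R': array([[ 0.9991178 , -0.03649865,  0.02077165],
       [-0.00378557, -0.57087856, -0.82102578],
       [ 0.04182442,  0.82022284, -0.57051311]]), 't': array([-0.49090188,  0.12322735,  0.92232511])}
top {'K': array([[408.71547548,   0.        , 317.83222691],
       [  0.        , 408.71547548, 196.79731549],
       [  0.        ,   0.        ,   1.        ]]), 'distortion': array([-0.10571646,  0.        ,  0.        ,  0.        ,  0.        ]), 'R': array([[-2.48463543e-02, -9.99679450e-01, -4.86364092e-03],
       [-9.86484082e-01,  2.53060255e-02, -1.61891199e-01],
       [ 1.61962385e-01,  7.75498254e-04, -9.86796628e-01]]), 't': array([0.12207558, 0.51238083, 0.84432183])}
{'time': 0.1, 'joint_pos': array([-1.37901681e+00,  5.33185295e-02,  1.61416096e+00, -2.01594570e-06,
        1.47602751e+00, -1.18964223e-01]), 'joint_vel': array([ 0.00101183, -0.0014018 , -0.00325488, -0.00177513, -0.00103314,
        0.00124172]), 'joint_efforts': array([-1.56108131e-04, -3.94908679e+01, -3.71361530e+01, -1.98456728e-04,
        3.92823436e-03, -1.22579101e-05]), 'tool_pos': array([ 0.1910154 , -0.59449306,  0.23016625]), 'tool_rot': array([-9.56506003e-04,  9.87953586e-01,  1.54747525e-01, -3.58435512e-05]), 'contact_force': array([ 0.44827447, -0.24243797, -0.66361739]), 'ft_torque': array([ 0.00099376, -0.00359172,  0.03293771]), 'gripper_width': 1.0015890083162473}
```

View pics/side0.png

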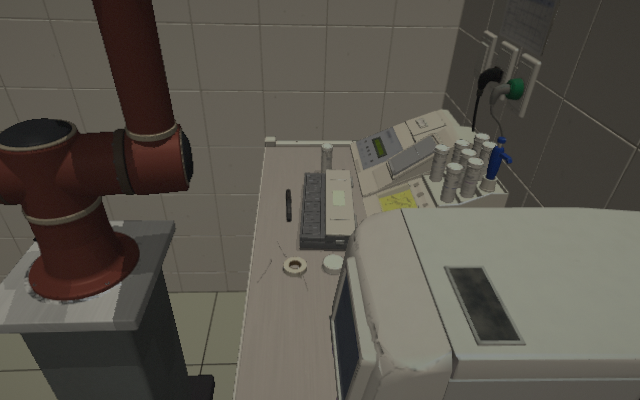

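View pics/top0.png

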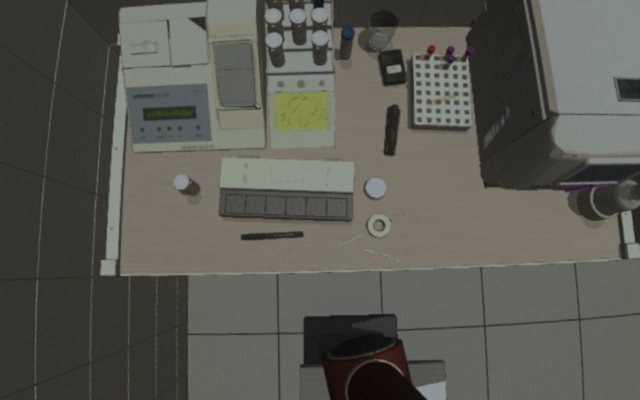

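The top view shows the case: lid at columns 220–354, rows 158–190, and the dark pad strip at rows 190–220. The marker is at (272,236), vial (185,185), cap (375,187) and tape (378,226). I'll zoom in to get accurate corners.

```bash
python3 - <<'E'
import cv2
a=cv2.imread("pics/top0.png")[145:250,170:400]
a=cv2.convertScaleAbs(a,alpha=1.6,beta=20)
cv2.imwrite("pics/z0.png",cv2.resize(a,(798,364),interpolation=cv2.INTER_CUBIC))
E
```

```text
(no output)
```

View pics/z0.png

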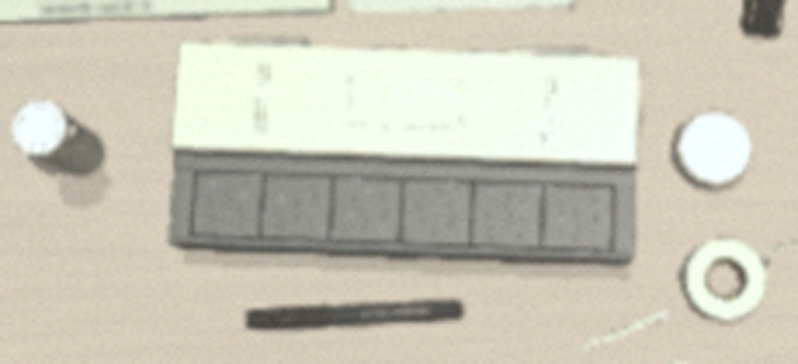

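The zoom shows the pad strip outline with corners at (193,172), (614,185), (612,250) and (191,236), and lid corners at about (174,150), (636,163), (638,60) and (182,43).

```bash
cat > h.py <<'E'
import numpy as np,cv2
from plant import manip
def ray(n,px,z):
    c=manip.get_calibration(n);u=cv2.undistortPoints(np.array([[px]],float),c["K"],c["distortion"])[0,0]
    d=c["R"].T@np.array([u[0],u[1],1]);o=-c["R"].T@c["t"];return o+d*(z-o[2])/d[2]
def proj(n,X):
    c=manip.get_calibration(n);return cv2.projectPoints(np.array(X,float).reshape(-1,1,3),cv2.Rodrigues(c["R"])[0],c["t"],c["K"],c["distortion"])[0][:,0]
E
python3 - <<'E'
from h import *
f=lambda p,z:ray("top",((p[0]+.5)/798*230+170-.5,(p[1]+.5)/364*105+145-.5),z)
S=[f(p,.04) for p in((193,172),(614,185),(612,250),(191,236))]
L=[f(p,.053) for p in((174,150),(636,163),(638,60),(182,43))]
for Q in(S,L):
    print(np.round(Q,4),[round(np.linalg.norm(Q[i]-Q[(i+1)%4]),4) for i in range(4)],np.mean(Q,0))
    for i,j in((0,1),(3,2)):
        v=Q[i]-Q[j];print(np.degrees(np.arctan2(-v[0],v[1])))
v=S[0]-S[1]+S[3]-S[2];yaw=np.arctan2(-v[0],v[1]);m=np.mean(S,0)
R=np.array([[np.cos(yaw),-np.sin(yaw),0],[np.sin(yaw),np.cos(yaw),0],[0,0,1]])
print("yaw",np.degrees(yaw),[np.round(R.T@(l-m),4) for l in L])
pads=[m+R@[0,y,0] for y in(-.11,-.066,-.022,.022,.066,.11)];print(np.round(pads,4))
# markers
for nm,p,z in(("marker a",(247,318),.008),("marker b",(462,308),.008),("vial",(40,127),.09),("cap",(712,148),.018),("tape",(725,278),.013)):print(nm,f(p,z))
im=cv2.imread("pics/side0.png");
for q in proj("side",[m+R@np.array([x,y,0]) for x in(-.02,.02) for y in(-.132,-.088,-.044,0,.044,.088,.132)]):
    cv2.circle(im,tuple(int(round(t*8)) for t in q),6,(0,0,255),-1,shift=3)
im=cv2.resize(im[130:280,240:400],(800,750),interpolation=cv2.INTER_CUBIC);im=cv2.resize(im,(640,600));cv2.imwrite("pics/s1.png",cv2.convertScaleAbs(im,alpha=1.6,beta=20))
E
```

```text
[[0.5265 0.3117 0.04  ]
 [0.5114 0.0467 0.04  ]
 [0.4704 0.0494 0.04  ]
 [0.4857 0.3125 0.04  ]] [np.float64(0.2654), np.float64(0.041), np.float64(0.2635), np.float64(0.0407)] [0.49850589 0.18003204 0.04      ]
-3.2619712096520335
-3.328358703396732
[[0.5384 0.3208 0.053 ]
 [0.5227 0.0334 0.053 ]
 [0.5883 0.0296 0.053 ]
 [0.6072 0.3169 0.053 ]] [np.float64(0.2878), np.float64(0.0656), np.float64(0.2879), np.float64(0.0689)] [0.56417001 0.17518552 0.053     ]
-3.1269463137738795
-3.7787689202625168
yaw -3.295046443690136 [array([0.0318, 0.1428, 0.013 ]), array([ 0.0326, -0.145 ,  0.013 ]), array([ 0.0983, -0.145 ,  0.013 ]), array([0.1007, 0.1429, 0.013 ])]
[[0.4922 0.0702 0.04  ]
 [0.4947 0.1141 0.04  ]
 [0.4972 0.1581 0.04  ]
 [0.4998 0.202  0.04  ]
 [0.5023 0.2459 0.04  ]
 [0.5048 0.2899 0.04  ]]
marker a [0.43586452 0.28303466 0.008     ]
marker b [0.43911172 0.14458453 0.008     ]
vial [0.54764776 0.39403924 0.09      ]
cap [ 0.53743961 -0.01910888  0.018     ]
tape [ 0.45353503 -0.02420263  0.013     ]
```

View pics/s1.png

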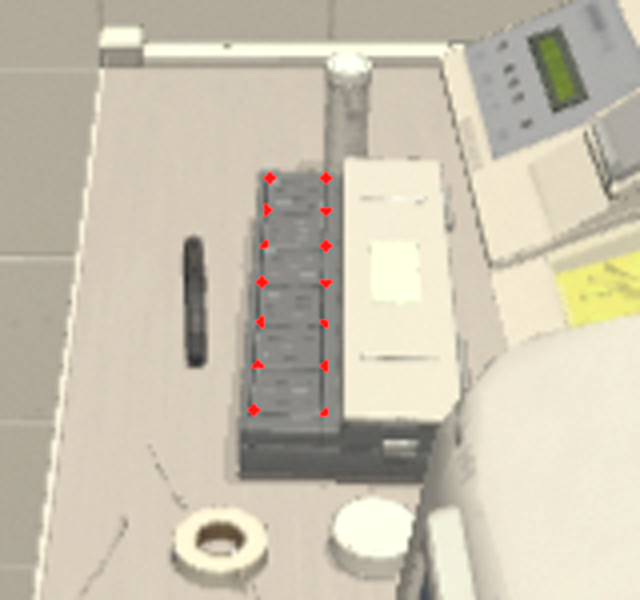

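Both views agree to about a millimetre: case yaw is −3.3°, and the strip measures 264 × 41 mm with the lid edge at +32 mm. Next I'll shut the fingers, align the jaws with the strip and travel to above the −y pad.

>>> send_rows --pt "0 0 0 0 0 10.5" --pt "0 0 0 0 0 10.6" --pt "0.0185 -0.0486 0 0 0 0" --pt "0.0185 -0.0486 0 0 0 0" --pt "0.0185 -0.0486 0 0 0 0" --pt "0.0185 -0.0486 0 0 0 0" --pt "0.0185 -0.0486 0 0 0 0" --pt "0.0185 -0.0486 0 0 0 0" --grip 0

```text
time: 1.1
tool_pos: [0.3189, -0.3085, 0.2308]
tool_rot: [-0.0, 1.0, -0.029, -0.0]
contact_force: [-0.5, -0.5, 0.6]
gripper_width: -0.001
```

>>> send_rows --pt "0.0185 -0.0486 0 0 0 0" --pt "0.0185 -0.0486 0 0 0 0" --pt "0.0185 -0.0486 0 0 0 0" --pt "0.0185 -0.0486 0 0 0 0" --pt "0.0185 -0.0486 0 0 0 0" --pt "0.0185 -0.0486 0 0 0 0" --pt "0.0185 -0.0486 0 0 0 0" --pt "0 0 0 0 0 0"

```text
time: 2.1
tool_pos: [0.4677, 0.0247, 0.2307]
tool_rot: [-0.0, 1.0, -0.026, -0.001]
contact_force: [-0.2, -0.7, -0.0]
gripper_width: -0.003
```

```bash
cat >> h.py <<'E'
from scipy.spatial.transform import Rotation
YAW=np.radians(-3.295);M=np.array([.4985,.1800,.04])
RC=Rotation.from_euler("z",YAW).as_matrix()
def rep():
    s=manip.state();q=s["tool_rot"];T=Rotation.from_quat([q[1],q[2],q[3],q[0]]).as_matrix();p=s["tool_pos"]
    print("t",round(s["time"],2),"tcp",np.round(p,4),"case mm",np.round((RC.T@(p-M))*1000,1),"F",np.round(s["contact_force"],2),"grip",round(float(s["gripper_width"]),3))
    print("toolaxes in case",np.round((RC.T@T).T,3).tolist(),"q",np.round(s["joint_pos"],2))
    return p,T
def need(x,y,z):
    p,T=rep();w=M+RC@[x,y,z];print("need tool shift",np.round(T.T@(w-p),4))
E
python3 -c "
from h import *
need(-.003,-.110,.012)"
```

```text
t 2.1 tcp [0.4677 0.0247 0.2307] case mm [ -21.8 -156.8  190.7] F [-0.18 -0.65 -0.04] grip -0.003
toolaxes in case [[1.0, 0.005, -0.001], [0.005, -1.0, -0.001], [-0.001, 0.001, -1.0]] q [-0.11 -0.34  1.96  0.    1.52  1.52]
need tool shift [ 0.0193 -0.0466  0.1787]
```

>>> send_rows --pt "0.019 -0.0466 0 0 0 0.3" --pt "0 0 0.04 0 0 0" --pt "0 0 0.05 0 0 0" --pt "0 0 0.05 0 0 0" --pt "0 0 0.025 0 0 0" --pt "0 0 0 0 0 0"

```text
time: 2.85
tool_pos: [0.4866, 0.0665, 0.0635]
tool_rot: [0.0, 0.999, -0.032, -0.003]
contact_force: [-0.5, 0.3, 0.3]
gripper_width: 0.001
```

```bash
python3 -c "
from h import *
cv2.imwrite('pics/t2.png',manip.grab_frame('top'));s=manip.grab_frame('side')
cv2.imwrite('pics/s2.png',cv2.resize(s[80:300,220:440],(600,600),interpolation=cv2.INTER_CUBIC))
need(-.003,-.110,.003)"
```

```text
t 2.95 tcp [0.4896 0.0667 0.0671] case mm [  -2.3 -113.6   27.1] F [ 1.03 -0.64 -0.51] grip 0.004
toolaxes in case [[1.0, -0.006, 0.001], [-0.006, -1.0, 0.0], [0.001, -0.0, -1.0]] q [-0.02 -0.1   2.05 -0.    1.19  1.62]
need tool shift [-0.0007 -0.0036  0.0241]
```

View pics/s2.png

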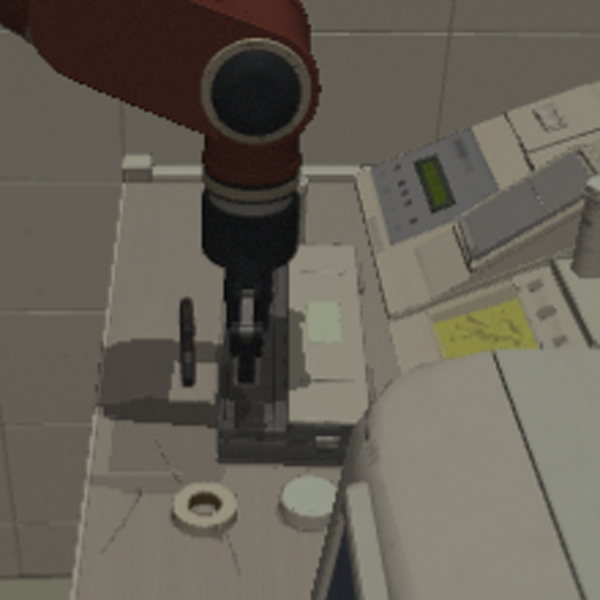

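View pics/t2.png

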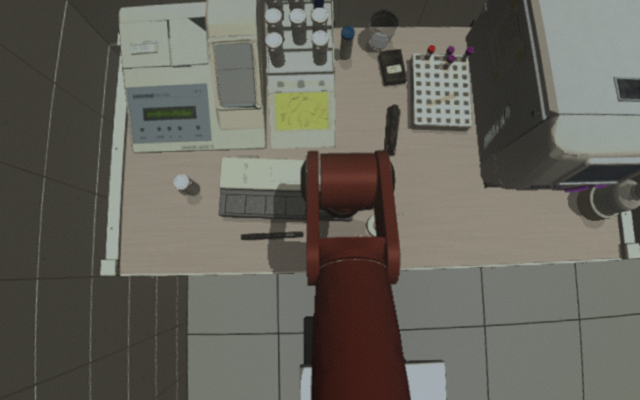

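The fingertip hovers over the −y pad (side view around (245,375)), clear of the lid and the tape. I'll descend to just above it.

>>> send_rows --pt "-0.0005 -0.0035 0 0 0 -0.3" --pt "0 0 0.01 0 0 0" --pt "0 0 0.01 0 0 0" --pt "0 0 0 0 0 0" --pt "0 0 0 0 0 0"

```text
time: 3.58
tool_pos: [0.4887, 0.0709, 0.0461]
tool_rot: [0.0, 1.0, -0.029, -0.0]
contact_force: [0.3, 0.0, -0.4]
gripper_width: 0.001
```

```bash
python3 -c "
from h import *
need(-.003,-.110,.000)"
```

```text
t 3.58 tcp [0.4887 0.0709 0.0461] case mm [  -3.5 -109.5    6.1] F [ 0.3   0.01 -0.38] grip 0.001
toolaxes in case [[1.0, 0.0, -0.001], [0.0, -1.0, 0.0], [-0.001, -0.0, -1.0]] q [-0.01 -0.07  2.06 -0.    1.15  1.62]
need tool shift [0.0005 0.0005 0.0061]
```

>>> send_rows --pt "0 0 0.003 0 0 0" --pt "0 0 0.002 0 0 0" --pt "0 0 0.002 0 0 0" --pt "0 0 0 0 0 0"

```text
time: 4.08
tool_pos: [0.489, 0.0709, 0.04]
tool_rot: [0.0, 1.0, -0.029, -0.0]
contact_force: [-2.9, -0.5, 4.9]
gripper_width: -0.0
```

>>> send_rows --pt "0 0 0.001 0 0 0" --pt "0 0 0.001 0 0 0" --pt "0 0 0 0 0 0"

```text
time: 4.45
tool_pos: [0.4891, 0.0709, 0.04]
tool_rot: [0.0, 1.0, -0.029, -0.001]
contact_force: [-9.6, -0.9, 19.1]
gripper_width: 0.001
```

Solid: 19 N and no movement, with the top at z = 0.040 as expected. Next pad.

>>> send_rows --pt "0 0 -0.009 0 0 0" --pt "0 -0.022 0 0 0 0" --pt "0 -0.022 0 0 0 0" --pt "0 0 0 0 0 0" --pt "0 0 0.004 0 0 0" --pt "0 0 0.003 0 0 0" --pt "0 0 0.001 0 0 0" --pt "0 0 0 0 0 0"

```text
time: 5.45
tool_pos: [0.4913, 0.1143, 0.04]
tool_rot: [0.0, 1.0, -0.029, -0.001]
contact_force: [-7.3, -1.0, 13.0]
gripper_width: 0.0
```

```bash
python3 -c "
from h import *
need(-.003,-.066,.000)"
```

```text
t 5.45 tcp [0.4913 0.1143 0.04  ] case mm [ -3.4 -66.   -0. ] F [-7.27 -1.05 12.99] grip 0.0
toolaxes in case [[1.0, -0.001, -0.002], [-0.001, -1.0, 0.0], [-0.002, -0.0, -1.0]] q [ 0.08 -0.03  2.04 -0.    1.14  1.71]
need tool shift [ 0.0004 -0.     -0.    ]
```

Pad 2 is solid too (13 N, z = 40.0 mm).

>>> send_rows --pt "0 0 -0.008 0 0 0" --pt "0 -0.022 0 0 0 0" --pt "0 -0.022 0 0 0 0" --pt "0 0 0 0 0 0" --pt "0 0 0.004 0 0 0" --pt "0 0 0.003 0 0 0" --pt "0 0 0.001 0 0 0" --pt "0 0 0 0 0 0"

```text
time: 6.45
tool_pos: [0.4938, 0.158, 0.04]
tool_rot: [0.0, 1.0, -0.029, -0.001]
contact_force: [-7.8, -1.4, 13.9]
gripper_width: -0.0
```

```bash
python3 -c "
from h import *
need(-.003,-.022,.000)"
```

```text
t 6.45 tcp [0.4938 0.158  0.04  ] case mm [ -3.4 -22.2   0. ] F [-7.85 -1.39 13.95] grip -0.0
toolaxes in case [[1.0, -0.001, -0.002], [-0.001, -1.0, 0.001], [-0.002, -0.001, -1.0]] q [ 0.17  0.    2.   -0.    1.14  1.8 ]
need tool shift [ 0.0004 -0.0002  0.    ]
```

Pad 3 is solid.

>>> send_rows --pt "0 0 -0.008 0 0 0" --pt "0 -0.022 0 0 0 0" --pt "0 -0.022 0 0 0 0" --pt "0 0 0 0 0 0" --pt "0 0 0.004 0 0 0" --pt "0 0 0.003 0 0 0" --pt "0 0 0.001 0 0 0" --pt "0 0 0 0 0 0"

```text
time: 7.45
tool_pos: [0.4963, 0.2019, 0.04]
tool_rot: [0.0, 1.0, -0.029, -0.001]
contact_force: [-7.5, -2.1, 13.5]
gripper_width: 0.001
```

```bash
python3 -c "
from h import *
need(-.003,.022,.000)"
```

```text
t 7.45 tcp [0.4963 0.2019 0.04  ] case mm [-3.4 21.8  0. ] F [-7.49 -2.08 13.5 ] grip 0.001
toolaxes in case [[1.0, -0.001, -0.002], [-0.001, -1.0, 0.001], [-0.002, -0.001, -1.0]] q [ 0.25  0.04  1.96 -0.    1.14  1.88]
need tool shift [ 0.0004 -0.0002  0.    ]
```

Pad 4 is solid.

>>> send_rows --pt "0 0 -0.008 0 0 0" --pt "0 -0.022 0 0 0 0" --pt "0 -0.022 0 0 0 0" --pt "0 0 0 0 0 0" --pt "0 0 0.004 0 0 0" --pt "0 0 0.003 0 0 0" --pt "0 0 0.001 0 0 0" --pt "0 0 0 0 0 0"

```text
time: 8.45
tool_pos: [0.4989, 0.2461, 0.0383]
tool_rot: [0.0, 1.0, -0.029, -0.0]
contact_force: [-1.7, -1.2, 1.9]
gripper_width: 0.002
```

```bash
python3 -c "
from h import *
need(-.003,.066,.000)"
```

```text
t 8.45 tcp [0.4989 0.2461 0.0383] case mm [-3.3 66.  -1.7] F [-1.72 -1.19  1.94] grip 0.002
toolaxes in case [[1.0, -0.0, -0.0], [-0.0, -1.0, 0.001], [-0.0, -0.001, -1.0]] q [ 0.32  0.09  1.92 -0.    1.13  1.95]
need tool shift [ 0.0003 -0.     -0.0017]
```

Pad 5 gives: it sits 1.7 mm down at only 1.9 N. I'll press on to the stop.

>>> send_rows --pt "0 0 0.002 0 0 0" --pt "0 0 0.002 0 0 0" --pt "0 0 0.002 0 0 0" --pt "0 0 0 0 0 0"

```text
time: 8.95
tool_pos: [0.4992, 0.2463, 0.0326]
tool_rot: [0.0, 1.0, -0.029, 0.0]
contact_force: [-2.1, -2.5, 6.1]
gripper_width: -0.001
```

>>> send_rows --pt "0 0 0.002 0 0 0" --pt "0 0 0.002 0 0 0" --pt "0 0 0 0 0 0" --pt "0 0 0 0 0 0"

```text
time: 9.45
tool_pos: [0.4993, 0.2464, 0.0299]
tool_rot: [0.0, 1.0, -0.029, -0.0]
contact_force: [-5.1, -4.1, 13.4]
gripper_width: 0.001
```

```bash
python3 -c "
from h import *
cv2.imwrite('pics/t3.png',manip.grab_frame('top'));s=manip.grab_frame('side')
cv2.imwrite('pics/s3.png',cv2.resize(s[80:300,220:440],(600,600),interpolation=cv2.INTER_CUBIC))
need(-.003,.066,-.010)"
```

```text
t 9.55 tcp [0.4992 0.2464 0.0299] case mm [ -3.1  66.3 -10.1] F [-5.53 -4.54 13.06] grip 0.003
toolaxes in case [[1.0, 0.0, -0.0], [0.0, -1.0, 0.001], [-0.0, -0.001, -1.0]] q [ 0.33  0.11  1.92 -0.    1.12  1.95]
need tool shift [ 0.0001  0.0003 -0.0001]
```

View pics/s3.png

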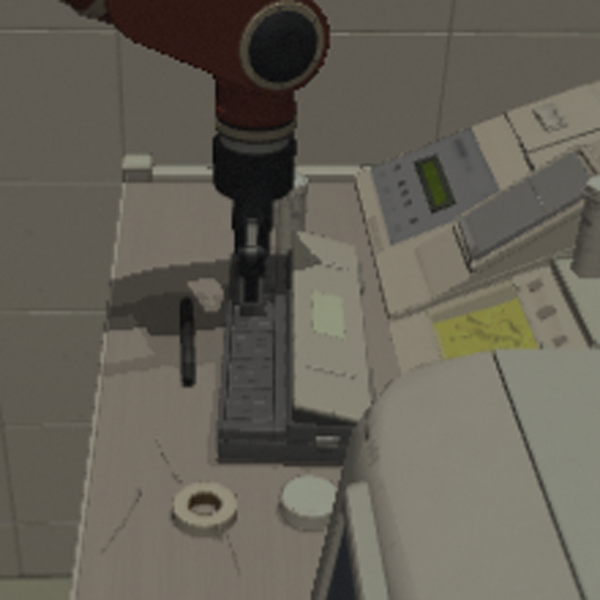

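View pics/t3.png

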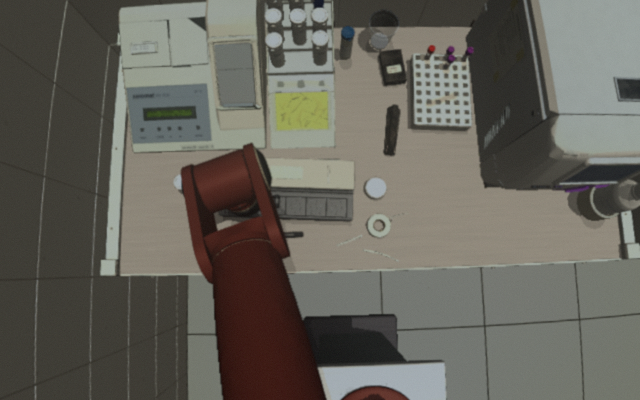

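The side view shows the fingertip sunk in pad 5 (around (250,305)) and the lid tilted ajar with a clear gap to the gripper. Vial, cap, tape and marker look unmoved. The pad is 10 mm down at 13 N, so I'm handing in.

```bash
python3 -c "
from h import *
print(manip.job_done());rep()"
```

```text
the job is handed in; nothing more can be done
None
the job is handed in; nothing more can be done
```

The release was the fifth pad, at case y = +66 mm. I pressed it to its stop and handed the job in with the finger still holding it down. No verdict was reported.

- **Search:** With the fingers shut, I felt along the strip from the −y end. Pads 1 to 4 were solid: 13–19 N with the tip staying at z = 40.0 mm. Pad 5 gave 1.7 mm at about 2 N. I did not test pad 6.
- **Last check before hand-in (about 9.6 s):** The tip was 10.1 mm below flush, pressing with about 13 N. The side view showed the lid ajar with nothing touching it.
- **Bystanders:** The vial, cap, tape and marker looked unmoved in the pictures. I judged this by eye, and the arm hid part of the marker and vial in the top view.

No check failed or disagreed. The state reading I tried after handing in was refused, so I have no measurements from the final second.

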